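# Shut the key carton and hold it up off the hall shelf

## Robot

A 6-joint arm with a two-finger parallel gripper is mounted at the origin on the work surface. World frame = base frame: x ahead of the robot, y to its left, z up, the work surface at z = 0. Lengths are in m, angles in rad, forces in N, time in s.
With the tool pointing down it reaches from about 0.25 to 0.775 m from the base axis. Payload 4 kg.
Tool frame: the origin (TCP) lies midway between the tips of the shut fingers; the grasp point (between the pads) lies 19 mm behind it (robot.hold_point_z is the distance from the TCP to the grasp point, in m); z points along the fingers, y is the line along which they close (so a half turn about z gives the same grasp; the last joint's range is limited). The gripper opens to 94 mm and grips with 3 to 60 N. Pads are 16 mm wide; open, the fingers measure 119 mm over their backs; the gripper's body (75 mm by 177 mm) begins 78 mm behind the grasp point.
Start: joints at [1.007, 0.087, 1.371, -0, 1.684, -0.103], TCP at [0.245, 0.493, 0.206] pointing down, gripper open.
Joint ranges: [-3.1, 3.1], [-0.76, 2.03], [0.27, 2.55], [-1.08, 4.22], [0.17, 2.65], [-2.57, 2.57]. Speed limits (rad/s): [2.79, 2.79, 3.14, 3.14, 3.14, 3.14].

## Interface

Orientations are given as [roll, pitch, yaw] about the fixed x, y, z axes, in that order (R = Rz(yaw) Ry(pitch) Rx(roll)).
In Python, from bench import readout, imaging, robot gives the robot as it stands.
- The arm moves only by the tool carry_out, never from a script. Its argument "motion" is text: rows parted by semicolons, each of 7 numbers parted by spaces: the shift along the tool's x, y, z each as a share of 200 mm, from -1 to 1, then the turn, a rotation vector about the tool's x, y, z each as a share of 120 degrees, from -1 to 1, then the opening, from 0 (shut) to 1 (fully open). A call has 1 to 12 rows; each row shifts and turns the commanded pose from where the row before left it, along the tool's axes as they then stand; what a row does not reach is not made up. A row lasts 1/8 s, in which the tool goes at most 62.5 mm and 10.7 degrees, less where a joint would pass 70% of its speed; a pose out of reach is approached as far as the arm can. A call with a number of a shift or a turn outside -1 to 1 is refused whole. A call with a gripper value outside its range is refused whole. The fingers move at their own pace and stop on an object; the grip force is fixed at half the most. Time passes only in rows, so rows that do not move let the fingers close. It gives the time, the measured TCP pose, the force, the opening and the grip force at its end, in the units of the state.
- readout.get_obs(): the state, without advancing time (a new reading comes with each control period).
- imaging.snapshot(name): name is "scene" or "top" or "wrist"; returns a dict with "pixels" (384x512x3 uint8, red, green, blue), "fx", "fy", "cx", "cy" (pixels), "R" (3x3) and "t" (3): a world point X has camera coordinates R X + t. Camera axes: x right, y down, z forward; pixel columns grow to the right and rows downward; lengths in m; the calibration is good to about 2 mm. A picture is of the moment at which its call begins. There is no depth.
- robot.close_job(): hands the job in; it is judged then, once.
The state is a dict: "time": time; "joint_positions": joint angles; "qvel": joint speeds; "joint_torque": joint torques, N m; "tool_pos": TCP position; "ee_rot": TCP orientation; "wrist_force": force on the tool from outside, world axes, zero at the start; "wrist_torque": the same for the moment, N m; "width": finger opening in m; "finger_force": force on a finger pad.
Only numpy, scipy, OpenCV 4.12 (cv2) and the standard library are available. Lean on these libraries where they do the work, as an engineer would, in place of code of your own. Each camera call takes 0.05 s, during which the arm holds its last target. There are 200 camera calls.

## Task

Swing the open lid of the little cardboard key box fully shut, so that its tab drops behind the front rim, while the box stands on the white shelf. Then grasp the box, lift it upright with its two keys inside to about 10 cm clear above the shelf so that the shelf can be wiped underneath, and finish still holding it there, steady and level with the lid shut. Leave the other things on the shelf where they are.

Things in the scene. Friction and masses are not known exactly. Their poses are not given: they have to be found in the camera images.
- shelf: low white powder-coated metal shelf standing on the table, fixed, 300 (x) x 860 (y) x 60 mm high, flat top. Origin: centre of its underside at table height, so its top surface is 60 mm above the origin; z up.
- keybox: loose cardboard box, about 0.2 kg with lid and keys, 120 (own x) x 60 (own y) x 45 mm high without lid, rigid 3 mm walls. Origin: centre of its underside, z up. The lid is hinged on top of the short end wall at own +x; its tab goes behind the short end wall at own -x. Grasp across own y, 60 mm wide, on the flat long walls. Balance point within 15 mm of the middle.
- lid (a joint): lid hinge, rad: 0 = fully shut (lid flat on the walls, tab inside behind the front rim), positive = open, turning up about the box's own +y; starts between 0.8 and 1.4 (pi/2 = upright). A stiff crease (0.02 N m): the lid stays where it is left and does not spring back; push its outer (upper) face to swing it shut.
- lid_hinge (a point): middle of the lid's hinge line: 60 mm along own +x from the box's origin and 45 mm up.
- lid_edge (a point): middle of the lid's free edge on its outer (upper) face. The lid is a flat panel 119 mm long from hinge to free edge, 56 mm wide, 3 mm thick; a 42 mm wide tab hangs 14 mm down from its inner face, 4.5 mm from the free edge. Shut, the lid's outer face is 48 mm above the box's underside.
- key0: brass key lying in the box, 50 x 20 x 4 mm, loose, origin at the middle of its underside.
- key1: second brass key like it, lying beside the first in the box.
- bowl: green ceramic egg-shaped bowl, 92 mm across, 66 mm high, loose bystander; origin at the centre of its underside.
- case: grey rounded sunglasses case, 62 (own x) x 155 (own y) x 44 mm high, closed, loose bystander; origin at the centre of its underside.
- tin: small aluminium screw-top tin, 62 mm across, 42 mm high, loose bystander; origin at the centre of its underside.
- discholder: flat black plastic parking disc holder, 115 (own x) x 150 (own y) x 10 mm, loose bystander; origin at the centre of its underside.
Things that resemble listed ones, but are neither listed nor needed, are in the scene too. Leave any blue, orange or yellow look-alike of the keybox alone.

How it is judged:
On the way, in this order (a step that is already met when the one before it is completed fails the run):
1. the lid is fully shut while the box stands upright on the shelf (value of joint lid below 0.05 rad and z of keybox in the frame of shelf below 0.068 m and angle between keybox's own z axis and vertical below 0.1 rad), for 0.2 s.
2. the box is gripped and lifted well clear of the shelf, level, lid shut (value of joint lid below 0.05 rad and z of keybox in the frame of shelf above 0.12 m and angle between keybox's own z axis and vertical below 0.12 rad and contact force between the fingers and keybox above 2 N), for 0.2 s.
At the end, for the whole second after the job is handed in: The fingers hold the box (over 2 N) with its underside 60 to 160 mm above the shelf top, tilted less than 0.12 rad (7 degrees), moving slower than 30 mm/s and 0.2 rad/s, lid within 0.05 rad of shut, both keys inside, the box touching neither the shelf nor any bystander (all of step 2 and z of keybox in the frame of shelf below 0.22 m and linear speed of keybox below 0.03 m/s and angular speed of keybox below 0.2 rad/s and contact force between keybox and shelf below 0.05 N and contact force between keybox and bowl below 0.05 N and contact force between keybox and case below 0.05 N and contact force between keybox and tin below 0.05 N and contact force between keybox and discholder below 0.05 N and x of key0 in the frame of keybox between -0.06 and 0.06 m and y of key0 in the frame of keybox between -0.03 and 0.03 m and z of key0 in the frame of keybox between -0.002 and 0.045 m and x of key1 in the frame of keybox between -0.06 and 0.06 m and y of key1 in the frame of keybox between -0.03 and 0.03 m and z of key1 in the frame of keybox between -0.002 and 0.045 m); the arm keeps its last pose, push and grip.
It fails at once if a bystander is moved by more than 20 mm (distance of any of bowl, case, tin, discholder from where it was at the start of the episode above 0.02 m).
It fails at once if the box is tipped by more than 0.35 rad (20 degrees) (angle between keybox's own z axis and vertical above 0.35 rad).
It also fails if it takes over 42 s, if anything falls off the work surface, if the arm or the gripper's body presses on something with over 40 N, if the wrist force passes 120 N, or if a joint passes its speed limit or range.

## Working session

There is one attempt and no reset: what is moved stays moved. The work goes in short steps, Python scripts to look and compute and a tool call to move; the robot and the scene stay as the last step left them, time stands still between calls to the robot, and variables do not carry over. Pictures are saved under pics/ and viewed, at most 10 in all, crops included, and the job is handed in when it is done.

Besides the shell and the picture viewer there is one more tool, called after ">>>" as a command line: name --argument value ..., lists and objects as JSON in quotes. carry_out: Moves the arm, as the interface text tells. Its arguments: {"type":"object","properties":{"motion":{"type":"string"}},"required":["motion"]}

```bash
mkdir -p pics
cat > h.py <<'E'
import numpy as np,cv2,json
from bench import readout,imaging,robot
def snap(n,f):
    s=imaging.snapshot(n); cv2.imwrite(f'pics/{f}.png',s['pixels'][:,:,::-1]); np.savez(f'pics/{f}.npz',**s); return s
def at(f,u,v,z):
    s=np.load(f'pics/{f}.npz');R,t=s['R'],s['t']
    d=R.T@np.array([(u-s['cx'])/s['fx'],(v-s['cy'])/s['fy'],1.]);c=-R.T@t
    return (c+d*(z-c[2])/d[2])
def px(f,X):
    s=np.load(f'pics/{f}.npz');c=s['R']@np.array(X)+s['t'];return c[0]/c[2]*s['fx']+s['cx'],c[1]/c[2]*s['fy']+s['cy']
E
python3 - <<'E'
from h import *
a=snap('top','top0');b=snap('scene','sc0')
im=np.hstack([cv2.imread('pics/top0.png'),cv2.imread('pics/sc0.png')])
for n,s in(('top0',a),('sc0',b)):
    cv2.imwrite(f'pics/{n}b.png',cv2.resize(s['pixels'][:,:,::-1],(768,576),interpolation=cv2.INTER_CUBIC)); print(n,-s['R'].T@s['t'],s['fx'])
E
```

```text
top0 [0.38662343 0.01241627 1.1434635 ] 465.97027011009266
sc0 [ 1.03997466 -0.14833017  1.00421509] 389.77604986883756
```

View pics/top0b.png

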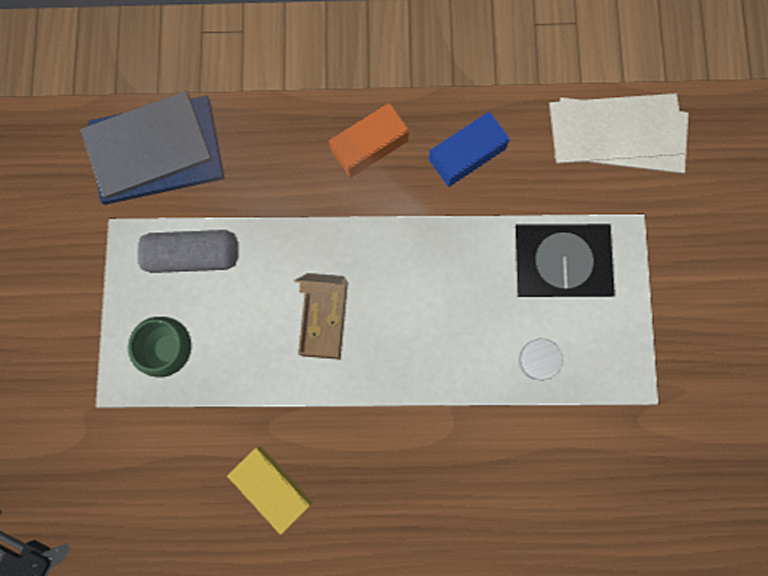

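View pics/sc0b.png

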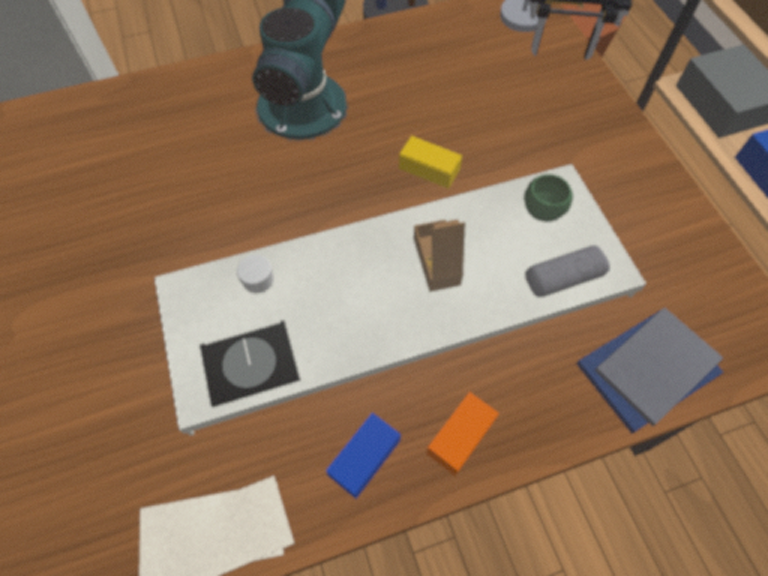

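The top view shows the only open brown cardboard box with two keys at about (323,317) in the enlarged picture. Its raised lid is at the far end, (320,280). The blue (468,148), orange (369,138) and yellow (268,490) blocks are look-alikes and stay put. I'll confirm with one crop.

Run:
```python
from h import *
a=cv2.imread('pics/top0.png')[170:250,185:245];b=cv2.imread('pics/sc0.png')[135:205,260:325]
A=cv2.resize(a,None,fx=7,fy=7,interpolation=cv2.INTER_CUBIC);B=cv2.resize(b,None,fx=5.6,fy=5.6,interpolation=cv2.INTER_CUBIC)
C=np.zeros((560,800,3),np.uint8);C[:A.shape[0],:420]=A;C[:B.shape[0],430:430+B.shape[1]]=B
cv2.imwrite('pics/crop.png',C)
print(readout.get_obs())
```

```text
{'time': 0.1, 'joint_positions': array([ 1.00691799e+00,  8.78801457e-02,  1.37207895e+00,  8.34361239e-06,
        1.68355733e+00, -1.03090739e-01]), 'qvel': array([-0.00097696, -0.00230447, -0.00425366, -0.00062336,  0.00109549,
        0.000901  ]), 'joint_torque': array([ 2.07082951e-03, -3.41250265e+01, -3.03302765e+01,  7.19601614e-02,
        3.03745118e-02, -1.02672509e-04]), 'tool_pos': array([0.24430255, 0.49223635, 0.20443398]), 'ee_rot': array([-3.13967995e+00, -2.06219933e-04,  2.68080579e+00]), 'wrist_force': array([-0.2340392 ,  0.17470911, -0.45799721]), 'wrist_torque': array([ 0.04476634, -0.0004901 , -0.00374572]), 'finger_force': 0.0, 'width': 0.09418917629800964}
```

View pics/crop.png

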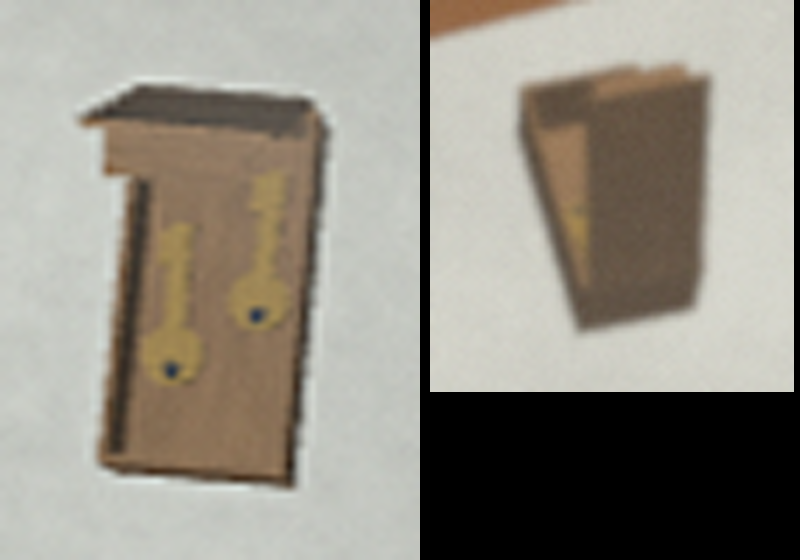

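The crop confirms it: an open brown box with two keys, the lid leaning over the box from the far hinge and the tab visible at the left. Next I'll fit box pose and lid angle to corners from both views.

Run:
```python
from h import *
from scipy.optimize import least_squares
def T(x,y):return 185+x/7-.43,170+y/7-.43
def S(x,y):return 260+(x-430)/5.6-.41,135+y/5.6-.41
def model(p):
    x,y,w,a=p
    def W(X,Y,Z):return np.array([x+X*np.cos(w)-Y*np.sin(w),y+X*np.sin(w)+Y*np.cos(w),.06+Z])
    L=lambda d,Y:W(.06-d*np.cos(a)+.003*np.sin(a),Y,.045+d*np.sin(a)+.003*np.cos(a))
    return W,L
def obs(p):
    W,L=model(p)
    return [('top0',W(-.06,.03,.045),T(100,462)),('top0',W(-.06,-.03,.045),T(296,478)),
     ('top0',L(.119,.028),T(81,122)),('top0',L(.119,-.028),T(305,135)),
     ('top0',L(0,.028),T(140,87)),('top0',L(0,-.028),T(314,98)),
     ('sc0',L(.119,-.028),S(592,98)),('sc0',L(.119,.028),S(709,78)),
     ('sc0',W(.06,-.03,0),S(580,331)),('sc0',W(.06,.03,0),S(696,308)),('sc0',W(-.06,-.03,.045),S(522,92))]
def f(p):
    return np.ravel([np.array(px(n,X))-o for n,X,o in obs(p)])
s0=T(200,290);c=at('top0',*s0,.09);print(c)
r=least_squares(f,[c[0],c[1],0,1.1],loss='soft_l1');p=r.x;print(p,r.cost);print(f(p).reshape(-1,2).round(1))
W,L=model(p);print('edge',L(.119,0),'hinge',W(.06,0,.045))
for n,z in(('top0',.06),):
  for q in((108,218),(644,214),(658,404),(97,407)):print(at(n,q[0]/1.5,q[1]/1.5,.06))
for q,z in (((188,251),.1),((160,346),.12),((541,359),.1),((565,260),.07)):print(at('top0',q[0]/1.5,q[1]/1.5,z))
```

```text
[0.53361035 0.1293338  0.09      ]
[ 0.53361721  0.12400459 -0.08615951  1.28632745] 6.238215211306751
[[ 0.3  0.2]
 [-0.9 -0.3]
 [-0.1 -0.1]
 [-4.5 -0.3]
 [ 0.2 -0.1]
 [-0.1 -0.2]
 [-1.1  0.3]
 [ 0.1 -0.8]
 [-0.4  0.7]
 [-0.3  0.1]
 [-1.  -1.1]]
edge [0.56299021 0.12146754 0.22005943] hinge [0.59339465 0.11884141 0.105     ]
[0.70523792 0.47354186 0.06      ]
[ 0.691823   -0.38679459  0.06      ]
[ 0.39208325 -0.38284237  0.06      ]
[0.40518298 0.47500633 0.06      ]
[0.63809601 0.33045488 0.1       ]
[0.49078975 0.36117818 0.12      ]
[ 0.4613162  -0.20081295  0.1       ]
[ 0.61733924 -0.25348334  0.07      ]
```

>>> carry_out --motion "0 0 -0.1 0 0 -0.06 0; 0 0 -0.1 0 0 -0.06 0; 0 0 -0.1 0 0 -0.06 0; -0.2 -0.16 0 0 0 0 0; -0.23 -0.185 0 0 0 0 0; -0.23 -0.185 0 0 0 0 0; -0.23 -0.185 0 0 0 0 0; -0.23 -0.185 0 0 0 0 0; -0.23 -0.185 0 0 0 0 0; -0.23 -0.185 0 0 0 0 0; -0.23 -0.185 0 0 0 0 0; -0.23 -0.185 0 0 0 0 0"

```text
time: 1.6
tool_pos: [0.6247, 0.1302, 0.2648]
ee_rot: [3.141, -0.001, 3.058]
wrist_force: [0.0, 0.6, -0.3]
width: 0.0005
finger_force: 0.0
```

>>> carry_out --motion "0 0 0 0 0 0 0; -0.07 -0.07 0 0 0 0 0; 0 0 0.16 0 0 0 0; 0 0 0.16 0 0 0 0; 0 0 0 0 0 0 0; 0 0 0 0 0 0 0"

```text
time: 2.35
tool_pos: [0.6368, 0.117, 0.2032]
ee_rot: [3.141, 0.002, 3.059]
wrist_force: [-0.1, 0.7, 0.2]
width: 0.0004
finger_force: 0.0
```

```bash
cat > own.py <<'E'
from h import *
p=(0.5336,0.1240,-0.0862)
def own():
    o=readout.get_obs();q=o['tool_pos'];d=q[:2]-p[:2];c,s=np.cos(p[2]),np.sin(p[2])
    return np.r_[d[0]*c+d[1]*s,-d[0]*s+d[1]*c,q[2]]*1000,o
if __name__=='__main__':
    q,o=own();print(q.round(1),o['ee_rot'],o['wrist_force'],o['width'],o['time'])
E
python3 own.py
python3 - <<'E'
from h import *
s=snap('wrist','w1');cv2.imwrite('pics/w1b.png',s['pixels'][:,:,::-1])
E
```

```text
[103.4   1.9 203.2] [3.14119397e+00 2.20751740e-03 3.05877042e+00] [-0.05366892  0.66851804  0.24652731] 0.0003996067710418449 2.35
```

View pics/w1b.png

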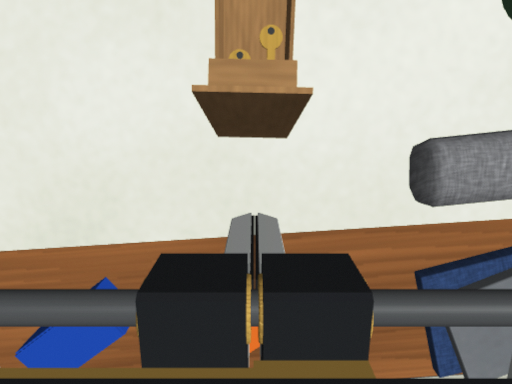

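The wrist view shows the closed fingers (255,240) behind the lid's outer face (250,112), centred and aligned. Now I'll sweep along the hinge arc.

>>> carry_out --motion "0.14 0.01 0 0 0 0 0; 0.1 0 0 0 0 0 0; 0.1 0 0.02 0 0 0 0; 0.095 0 0.04 0 0 0 0; 0.08 0 0.06 0 0 0 0; 0.065 0 0.075 0 0 0 0; 0.05 0 0.085 0 0 0 0; 0.03 0 0.08 0 0 0 0; 0 0 0 0 0 0 0"

```text
time: 3.52
tool_pos: [0.5046, 0.1296, 0.1291]
ee_rot: [-3.141, -0.001, 3.058]
wrist_force: [0.6, -0.5, -0.1]
width: 0.0006
finger_force: 0.0
```

Run:
```python
from own import *
q,o=own();print(q.round(1),o['wrist_force'])
snap('scene','s2');snap('top','t2')
a=cv2.imread('pics/t2.png')[160:250,170:260];b=cv2.imread('pics/s2.png')[120:210,250:340]
cv2.imwrite('pics/c2.png',cv2.resize(np.hstack([a,b]),None,fx=4.4,fy=4.4,interpolation=cv2.INTER_CUBIC))
```

```text
[-29.4   3.1 129.1] [ 0.63145022 -0.47120303 -0.12129092]
```

View pics/c2.png

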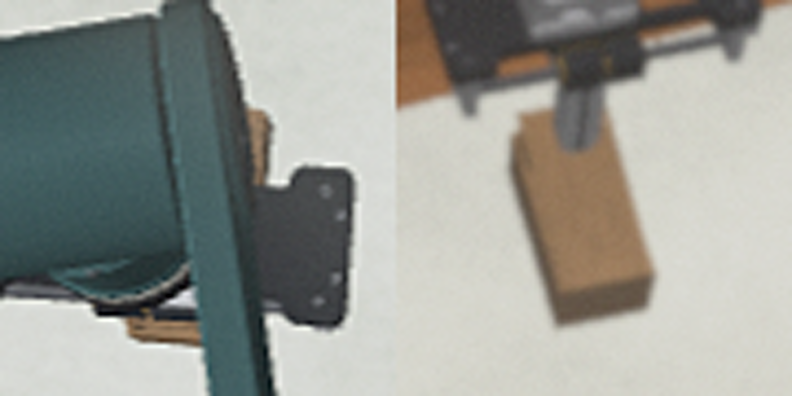

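The lid lies almost flat under the finger tips (580,140) and the box has not shifted. I'll press it down near the free edge.

>>> carry_out --motion "0.04 0 0.05 0 0 0 0; 0 0 0.04 0 0 0 0; 0 0 0.02 0 0 0 0; 0 0 0.01 0 0 0 0; 0 0 0 0 0 0 0; 0 0 0 0 0 0 0"

```text
time: 4.38
tool_pos: [0.4966, 0.1303, 0.1076]
ee_rot: [3.142, -0.001, 3.058]
wrist_force: [-5.6, -1.4, 10.6]
width: 0.0007
finger_force: 5.1
```

>>> carry_out --motion "0 0 -0.1 0 0 0 0; 0 0 -0.2 0 0 0 0.5; 0 0 -0.2 0 0 0 1; -0.18 0 0 0 0 0 1; 0 0 0 0 0 0 1; 0 0 0 0 0 0 1; 0 0 0 0 0 0 1"

```text
time: 5.25
tool_pos: [0.5321, 0.1273, 0.205]
ee_rot: [-3.141, -0.001, 3.058]
wrist_force: [0.4, 0.2, -0.3]
width: 0.0571
finger_force: 0.0
```

Run:
```python
from own import *
q,o=own();print(q.round(1),o['wrist_force'],o['width'],o['ee_rot'])
snap('scene','s3');snap('wrist','w3')
b=cv2.imread('pics/s3.png')[120:216,246:342]
C=np.hstack([cv2.resize(b,(384,384),interpolation=cv2.INTER_CUBIC),cv2.imread('pics/w3.png')[:,56:456]])
cv2.imwrite('pics/c3.png',C)
```

```text
[ -1.8   3.2 205. ] [ 0.44483004  0.23901991 -0.28907171] 0.05709286382449148 [-3.14146196e+00 -1.30446088e-03  3.05803929e+00]
```

View pics/c3.png

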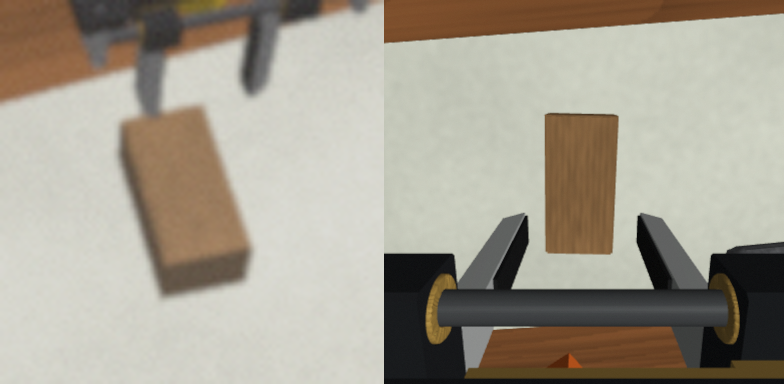

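The lid is flat on the box with no visible gap. The wrist view shows the top face with corners (545,114), (618,115), (613,254) and (545,252). I'll measure the box pose from these before grasping.

Run:
```python
from own import *
P=[at('w3',u,v,.107) for u,v in((217,114),(290,115),(285,253),(217,252))]
P=np.array(P);print(P.round(4));c=P.mean(0);print(c,np.linalg.norm(P-np.roll(P,1,0),axis=1))
d=(P[0]+P[1]-P[2]-P[3]);print('yaw',np.arctan2(-d[1],-d[0]))
Q=np.array([at('s3',246+(x+.5)/4-.5,120+(y+.5)/4-.5,.108) for x,y in((122,124),(204,107),(249,250),(161,267))]);print(Q.round(4),Q.mean(0))
print(own()[0],readout.get_obs()['width'])
```

```text
[[0.47   0.1023 0.107 ]
 [0.4757 0.1605 0.107 ]
 [0.5949 0.149  0.107 ]
 [0.5889 0.0891 0.107 ]]
[0.53233427 0.1252472  0.107     ] [0.11962062 0.05846408 0.11974746 0.06019679]
yaw -0.10297426268465831
[[0.4763 0.1007 0.108 ]
 [0.4816 0.1597 0.108 ]
 [0.5982 0.145  0.108 ]
 [0.5912 0.0853 0.108 ]] [0.53681838 0.12270349 0.108     ]
[ -1.53243811   3.20486701 205.32657495] 0.06499440785907475
```

>>> carry_out --motion "-0.01 -0.013 0 0 0 0 1; 0 0 0 0 0 0 1; 0 0 0 0 0 0 1; 0 0 0.2 0 0 0 1; 0 0 0.2 0 0 0 1; 0 0 0.15 0 0 0 1; 0 0 0.1 0 0 0 1; 0 0 0.02 0 0 0 1; 0 0 0 0 0 0 1"

```text
time: 6.48
tool_pos: [0.5351, 0.1245, 0.072]
ee_rot: [3.141, 0.001, 3.058]
wrist_force: [0.2, 0.2, 1.0]
width: 0.0939
finger_force: 0.0
```

>>> carry_out --motion "0 0 0 0 0 0 0; 0 0 0 0 0 0 0; 0 0 0 0 0 0 0; 0 0 0 0 0 0 0; 0 0 0 0 0 0 0; 0 0 0 0 0 0 0; 0 0 0 0 0 0 0; 0 0 0 0 0 0 0"

```text
time: 7.48
tool_pos: [0.5349, 0.1246, 0.0718]
ee_rot: [3.141, 0.0, 3.058]
wrist_force: [-0.9, 1.0, 2.6]
width: 0.0596
finger_force: 29.9
```

Gripped at 59.6 mm opening with 30 N. Lifting about 100 mm gently.

>>> carry_out --motion "0 0 -0.03 0 0 0 0; 0 0 -0.07 0 0 0 0; 0 0 -0.1 0 0 0 0; 0 0 -0.1 0 0 0 0; 0 0 -0.1 0 0 0 0; 0 0 -0.07 0 0 0 0; 0 0 -0.03 0 0 0 0; 0 0 0 0 0 0 0; 0 0 0 0 0 0 0; 0 0 0 0 0 0 0; 0 0 0 0 0 0 0"

```text
time: 8.85
tool_pos: [0.5345, 0.1244, 0.1709]
ee_rot: [-3.141, -0.001, 3.058]
wrist_force: [-0.0, 0.3, -2.9]
width: 0.0599
finger_force: 29.9
```

Run:
```python
from own import *
q,o=own();print(q.round(1),o['wrist_force'],o['wrist_torque'],o['width'],o['finger_force'],abs(o['qvel']).max())
snap('scene','s4');snap('wrist','w4')
b=cv2.imread('pics/s4.png')[100:212,230:342]
cv2.imwrite('pics/c4.png',np.hstack([cv2.resize(b,(384,384),interpolation=cv2.INTER_CUBIC),cv2.imread('pics/w4.png')[:,56:456]]))
```

```text
[  0.9   0.5 170.9] [-0.01723855  0.27709992 -2.9093909 ] [ 0.04192948  0.00407432 -0.06140463] 0.0599323908396608 29.904256761074066 0.004654281320050041
```

View pics/c4.png

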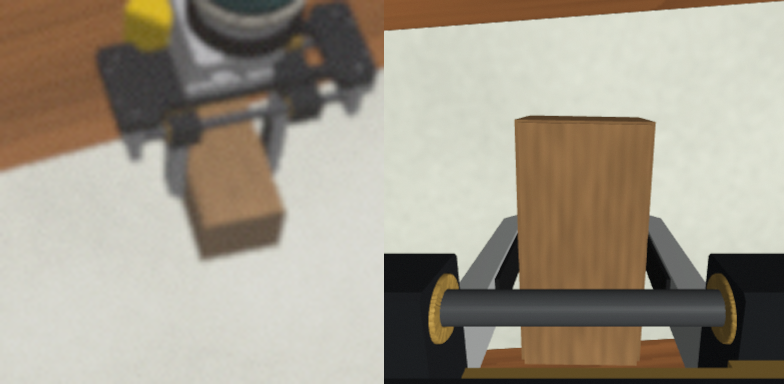

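The box is held between both fingers, lid flat. The top-face corners in the wrist view are (516,121), (655,123), (639,364) and (522,362). I'll check the tilt numerically.

Run:
```python
from own import *
from scipy.optimize import least_squares
from scipy.spatial.transform import Rotation as Ro
O=np.array([(188,121),(327,123),(311,364),(194,362)])
M=np.array([(-.06,-.03,.046),(-.06,.03,.046),(.06,.03,.046),(.06,-.03,.046)])
f=lambda p:np.ravel([px('w4',Ro.from_euler('xyz',p[3:]).apply(m)+p[:3])-o for m,o in zip(M,O)])
r=least_squares(f,[.534,.124,.16,0,0,-.09]);print(r.x.round(4),r.fun.round(1))
O3=np.array([(217,114),(290,115),(285,253),(217,252)])
f=lambda p:np.ravel([px('w3',Ro.from_euler('xyz',p[3:]).apply(m)+p[:3])-o for m,o in zip(M,O3)])
r=least_squares(f,[.534,.124,.06,0,0,-.09]);print('before',r.x.round(4))
```

```text
[ 0.5349  0.1244  0.1571  0.0011 -0.0278 -0.1027] [-0.1 -0.2 -0.1  0.4  0.8 -0.2 -0.6 -0.2]
before [ 0.5352  0.1247  0.0571 -0.005  -0.0557 -0.1022]
```

```bash
python3 -c "
from h import *
print(robot.close_job())"
```

```text
the job is handed in; nothing more can be done
None
```

I shut the key box's lid and lifted the box about 10 cm above the shelf, where the arm still holds it at 30 N, level to within about 0.03 rad, with nothing else on the shelf touched; the job is handed in, but no verdict came back.

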